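# Lift the brown egg from the rack with the tongs and hold it over the bowl

## Task

Pick up the red-gripped kitchen tongs, close them on the brown egg and lift it out of the egg rack, then finish holding it still in the tongs over the middle of the painted bowl, the whole egg clear above the rim. Touch the egg with the tongs only, and leave the two white eggs, the bowl and everything else where they are. Do not put anything down or let go at the end: the program finishes while the egg is still held.

Things in the scene. Friction and masses are not known exactly. Their poses are not given: they have to be found in the camera images.
- tongs: spring kitchen tongs, steel with red grips and jaws, 220 mm long, 100 g, lying flat on the worktop, arms side by side, sprung open (they close in the horizontal plane). Origin: on the centre line at underside height, midway between the grips, near the centre of mass. x along the tongs to the jaws, z up, y across (closing line). Pivot at x = -90 mm, jaws at x = +90 mm; both arms move alike
- tongs_grip (a point): point midway between the red grips, 15 mm above the tongs' underside. Grips: flat upright plates 50 mm long (x), 30 mm tall, 52 mm over their outsides when open (flaring 0.08 rad to the jaws), about 33 mm and near parallel on an egg. Squeezed to 49 mm they push back with 6 N, enough to carry the tongs still open; on an egg the spring takes 9 N, and 20 to 30 N of grip holds the egg firmly
- tongs_jaws (a point): point midway between the jaws, 15 mm above the tongs' underside, 90 mm ahead of tongs_grip along x. Jaws: shallow upright V cups facing each other, 20 mm tall (10 above, 10 below this point), 40 mm long in x, centred here; open gap 80 mm in the hollows, 70 mm at the ends, 88 mm over the outsides. The gap shrinks twice as fast as the width over the grips
- tongs_left (a joint): angle of the left arm of the tongs: 0 open (sprung stop), grows as they close, about 0.10 rad on an egg, 0.16 shut. The right arm mirrors it
- egg_rack: fixed wooden egg rack, 70 mm (x) by 310 mm (y), top at 36 mm, with three 30 mm holes in a row along its y, 105 mm apart, the middle one at the centre; origin under its centre, z up. The three eggs sit in the holes in any order
- egg_brown: brown hard egg, 44 mm thick, 55 mm tall, about 60 g, standing blunt end down in one of the rack's holes; origin at its blunt end (about 30 mm above the worktop), z along its axis to the pointed end
- egg_brown_mid (a point): middle of the brown egg's widest girth (44 mm across), on its axis, 22 mm from the blunt end and 33 mm from the pointed end, about 16 mm above the top of the rack; close the jaws here
- egg_white1: white egg of the same size and stance in another hole; to be left there. Origin at its blunt end
- egg_white2: second white egg, likewise; to be left there. Origin at its blunt end
- bowl: round painted bowl with a red rim, 152 mm across, rim 80 mm high, loose on the worktop; origin under its centre
- egg_timer: red and white kitchen timer, 62 mm across, 43 mm tall, bystander at the back; origin under its centre
- pepper_mill: wooden pepper mill, 58 mm across, 170 mm tall, bystander behind the rack; origin under its centre
- salt: salt shaker, 44 mm across, 90 mm tall, bystander behind the rack; origin under its centre

How it is judged:
By the outcome, as a careful person would: the job done as asked, in the order asked, and still so for the second after the job is handed in, while the arm keeps its last pose, push and grip.
It also fails if it takes over 45 s, if anything falls off the work surface, if the arm or the gripper's body presses on something with over 40 N, if the wrist force passes 120 N, or if a joint passes its speed limit or range.

## Robot

A 6-joint arm with a two-finger parallel gripper is mounted at the origin on a cart in front of the work surface, level with it; the furniture and walls round the work are solid. World frame = base frame: x ahead of the robot, y to its left, z up, the work surface at z = 0. Lengths are in m, angles in rad, forces in N, time in s.
With the tool pointing down it reaches from about 0.3 to 0.775 m from the base axis. Payload 14.6 kg.
Tool frame: the origin (TCP) lies at the very end of the fingers, on their centre line; the grasp point (between the pads) lies 19 mm behind it; y points along the fingers, x is the direction in which the jaws open and shut, and the axes are right-handed (so a half turn about y gives the same grasp; the last joint's range is limited). The gripper opens to 94 mm and grips with 3 to 60 N. Pads are 16 mm wide; open, the fingers measure 119 mm over their backs; the gripper's body (75 mm by 177 mm) begins 78 mm behind the grasp point.
Start: joints at [-1.397, 0.3, 1.521, -0, 1.321, -0.067], TCP at [0.131, -0.534, 0.205] pointing down, gripper open.
Joint ranges: [-3.03, 3.03], [-0.79, 2.21], [0.23, 2.52], [-1.04, 4.18], [0, 3.07], [-2.55, 2.55]. Speed limits (rad/s): [2.22, 2.22, 2.57, 3.14, 3.14, 3.14].

## Interface

Orientations are given as [roll, pitch, yaw] about the fixed x, y, z axes, in that order (R = Rz(yaw) Ry(pitch) Rx(roll)).
In Python, from station import get_obs, cams, hand_in gives the robot as it stands. The module is installed in compiled form; this text tells all that it offers.
- The arm moves only by the tool step_arm, never from a script. Its argument "plan" is a list of rows, each an object with "grip": the closure, from -1 (fully open) to 1 (shut), so that 0 is half open; "slide": the shift along the tool's x, y, z in m, a list of three; "spin": the turn about the tool's y in degrees. A call has 1 to 20 rows; each row shifts and turns the commanded pose from where the row before left it, along the tool's axes as they then stand; what a row does not reach is not made up. A row lasts 1/12 s, in which the tool goes at most 41.7 mm and 7.16 degrees, less where a joint would pass 70% of its speed; a pose out of reach is approached as far as the arm can. A call is refused whole if a number of a shift passes 0.0417 or a number of a turn 7.16, either way. A call with a gripper value outside its range is refused whole. The fingers move at their own pace and stop on an object; "force" is the grip in N (left out, the last holds). Time passes only in rows, so rows that do not move let the fingers close. It gives the time, the measured TCP pose, the force and the opening at its end, in the units of the state.
- get_obs(): the state, without advancing time (a new reading comes with each control period).
- cams.camera(name): name is "scene" or "top" or "wrist"; returns the picture (384x512x3 uint8, blue, green, red); there is no depth.
- cams.calibration(name): a dict with "K" (3x3 intrinsics, pixels), "T" (4x4, takes a point from camera to world coordinates). Camera axes: x right, y up, looking along -z (the intrinsics and any distortion apply to the point x, -y, -z); pixel columns grow to the right and rows downward; lengths in m; the calibration is good to about 2 mm. A picture is of the moment at which its call begins: read the wrist's pose just before it. calibration takes no time and is no camera call; for the wrist camera it gives the pose at the moment of the call.
- hand_in(): hands the job in, once; it reports no verdict.
The state is a dict: "time_s": time; "qpos": joint angles; "joint_vel": joint speeds; "tau": joint torques, N m; "ee_pos": TCP position; "eef_rot": TCP orientation; "force": force on the tool from outside, world axes, zero at the start; "moment": the same for the moment, N m; "grip_width": finger opening in m.
Only numpy, scipy, OpenCV 4.12 (cv2) and the standard library are available. Lean on these libraries where they do the work, as an engineer would, in place of code of your own. Each camera call takes 0.05 s, during which the arm holds its last target.

## Working session

There is one attempt and no reset: what is moved stays moved. The work goes in short steps, Python scripts to look and compute and a tool call to move; the robot and the scene stay as the last step left them, time stands still between calls to the robot, and variables do not carry over. Pictures are saved under pics/ and viewed, and the job is handed in when it is done.

Besides the shell and the picture viewer there is one more tool, called by a JSON object that holds its "fn" and its "kwargs". step_arm: Moves the arm, as the interface text tells. Its arguments: {"type":"object","properties":{"plan":{"type":"array","items":{"type":"object","properties":{"grip":{"type":"number"},"slide":{"type":"array","items":{"type":"number"}},"spin":{"type":"number"}}}},"force":{"type":"number"}},"required":["plan"]}

```bash
mkdir -p pics
python3 - <<'E'
from station import get_obs,cams
import cv2
print(get_obs())
for n in ("scene","top"):
    cv2.imwrite(f"pics/{n}0.png",cams.camera(n)); c=cams.calibration(n); print(n,c)
E
```

```text
{'time_s': 0.0, 'qpos': array([-1.39662339e+00,  3.00450044e-01,  1.52158181e+00, -5.47973109e-05,
        1.32066950e+00, -6.65921173e-02]), 'joint_vel': array([-0.00039842, -0.00168746,  0.00172853,  0.00025182,  0.00076352,
        0.00071034]), 'tau': array([ 1.67595554e-04, -5.31812382e+01, -3.52732265e+01,  7.07774330e-02,
        2.44353869e-02, -1.44768687e-04]), 'ee_pos': array([ 0.13108806, -0.53388626,  0.20489756]), 'eef_rot': array([-1.57077551e+00,  1.10978009e-03, -1.33001767e+00]), 'force': array([ 0.21877186, -0.17526841, -0.43219369]), 'moment': array([ 0.01630093, -0.00970698, -0.0335662 ]), 'grip_width': 0.09379798274952034}
scene {'K': array([[379.52385116,   0.        , 251.11698953],
       [  0.        , 379.52385116, 190.40156829],
       [  0.        ,   0.        ,   1.        ]]), 'T': array([[ 0.87815228,  0.35230349, -0.32362142,  0.20541131],
       [-0.47828676,  0.63314499, -0.60857965, -0.56683808],
       [-0.00950546,  0.68920945,  0.72449982,  0.84206628],
       [ 0.        ,  0.        ,  0.        ,  1.        ]])}
top {'K': array([[376.56713945,   0.        , 250.9521308 ],
       [  0.        , 376.56713945, 190.94004384],
       [  0.        ,   0.        ,   1.        ]]), 'T': array([[-8.86705158e-04,  9.99191317e-01, -4.01985836e-02,
         4.87750277e-01],
       [-9.99983422e-01, -1.11467879e-03, -5.64912723e-03,
         7.44323579e-02],
       [-5.68936739e-03,  4.01929081e-02,  9.99175741e-01,
         1.05157910e+00],
       [ 0.00000000e+00,  0.00000000e+00,  0.00000000e+00,
         1.00000000e+00]])}
```

View pics/scene0.png

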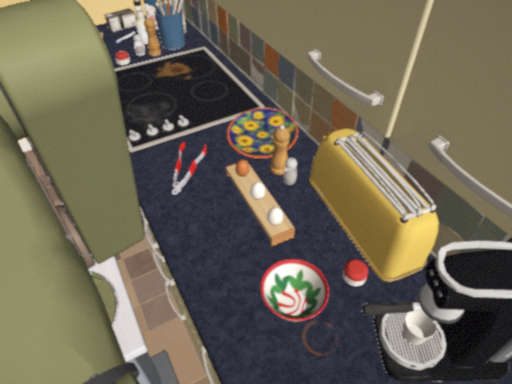

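View pics/top0.png

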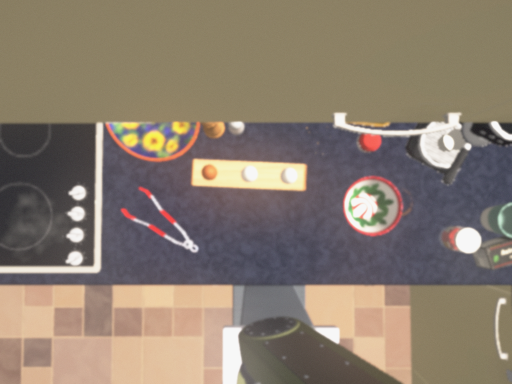

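```bash
cat > h.py <<'E'
import numpy as np,cv2
from station import cams
def ray(c,px):
    K,T=c["K"],c["T"]; px=np.atleast_2d(np.array(px,float))
    d=np.c_[(px[:,0]-K[0,2])/K[0,0],-(px[:,1]-K[1,2])/K[1,1],-np.ones(len(px))]
    return T[:3,3],d@T[:3,:3].T
def onz(c,px,z):
    o,d=ray(c,px); return o+d*((z-o[2])/d[:,2])[:,None]
def proj(c,P):
    P=np.atleast_2d(P); T=c["T"];q=(P-T[:3,3])@T[:3,:3];K=c["K"]
    return np.c_[K[0,2]+K[0,0]*q[:,0]/-q[:,2],K[1,2]-K[1,1]*q[:,1]/-q[:,2]]
def tri(c1,p1,c2,p2):
    o1,d1=ray(c1,p1);o2,d2=ray(c2,p2);d1=d1[0]/np.linalg.norm(d1[0]);d2=d2[0]/np.linalg.norm(d2[0])
    s=np.linalg.lstsq(np.c_[d1,-d2],o2-o1,rcond=None)[0]
    a=o1+s[0]*d1;b=o2+s[1]*d2
    return (a+b)/2,np.linalg.norm(a-b)
E
python3 - <<'E'
import cv2
t=cv2.imread("pics/top0.png");s=cv2.imread("pics/scene0.png")
cv2.imwrite("pics/tz.png",cv2.resize(t[150:270,100:320-10],None,fx=3.8,fy=3.8,interpolation=cv2.INTER_CUBIC)[:600])
cv2.imwrite("pics/sz.png",cv2.resize(s[130:250,160:310],None,fx=5,fy=5,interpolation=cv2.INTER_CUBIC))
E
python3 - <<'E'
from h import *
for n in("top","scene"):
    im=cv2.imread(f"pics/{n}0.png");h=cv2.cvtColor(im,cv2.COLOR_BGR2HSV)
    m=(((h[...,0]<6)|(h[...,0]>174))&(h[...,1]>140)&(h[...,2]>90)).astype(np.uint8)
    k,_,st,ce=cv2.connectedComponentsWithStats(m)
    print(n,"red")
    for i in range(1,k):
        if st[i,4]>8: print(st[i],ce[i].round(1))
    m=((h[...,0]>=6)&(h[...,0]<16)&(h[...,1]>140)&(h[...,2]>90)).astype(np.uint8)
    k,_,st,ce=cv2.connectedComponentsWithStats(m)
    print(n,"brown")
    for i in range(1,k):
        if st[i,4]>30: print(st[i],ce[i].round(1))
E
```

```text
top red
[360 135  21  16 268] [370.2 141.9]
[372 177   8   2  11] [375.9 177.4]
[381 179  11   7  21] [387.  181.7]
[139 187  12  11  51] [145.3 191.1]
[396 191   3   5  10] [397.2 192.7]
[121 208  14  10  58] [126.5 213.3]
[161 211  14  12  69] [167.4 216.2]
[390 212  11  16  25] [396.1 219.5]
[149 225  16  11  73] [156.3 229.8]
[370 230  17   6  32] [378.7 233. ]
top brown
[106 122  94  39 322] [161.  146.8]
[211 124  10  12  44] [216.2 128.5]
[203 165  13  14 110] [208.3 172.3]
scene red
[116  52  12   7  69] [121.4  55. ]
[179 142   7  11  47] [182.1 146.1]
[202 144   5  10  32] [204.6 148.6]
[175 158   7  14  57] [178.  164.7]
[188 160   9  16  71] [192.4 167.2]
[260 259  69  61 556] [296.6 285.3]
[345 259  24  22 391] [356.1 269.6]
[282 292   9   5  12] [285.5 293.9]
[279 304   6   2   9] [281.  304.7]
scene brown
[218   6   9  26 155] [221.9  18.9]
[265  44  13  32 278] [270.9  59.1]
[163  63  24  13 111] [174.6  68.8]
[332 100  24  29 404] [341.  116.2]
[227 120  56  42 200] [252.7 148.9]
[285 122  13  29  72] [292.9 138.4]
[274 130   8  13  33] [276.4 136.9]
[236 160  13  16 162] [242.  167.5]
[271 230  23  15 111] [281.7 237.4]
```

View pics/tz.png

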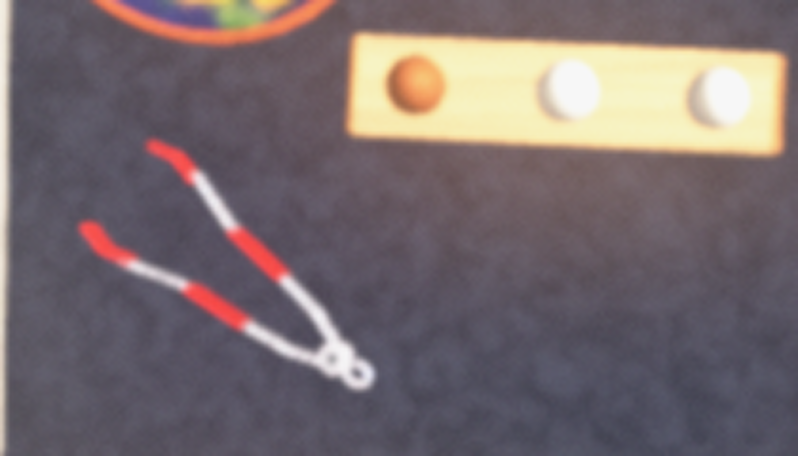

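View pics/sz.png

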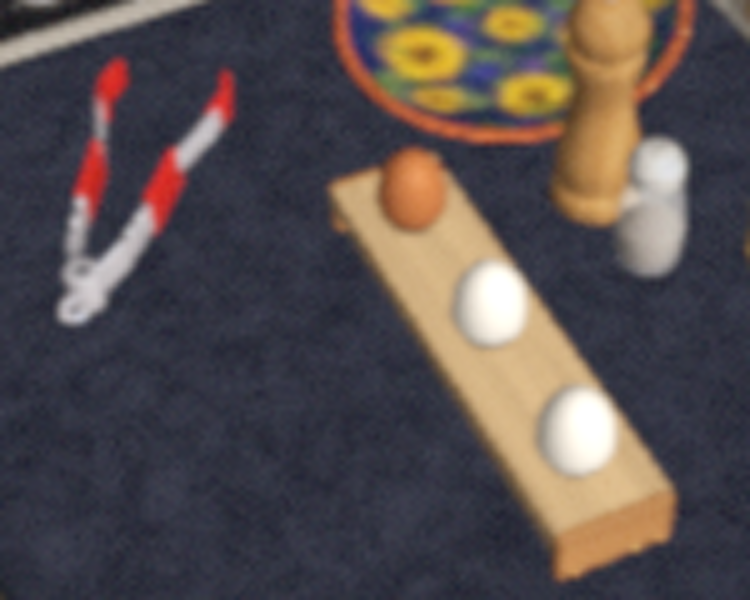

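The tongs lie at the left with the pivot near top-view pixel (192,246) and jaws pointing up-left. The brown egg at (209,172) is in the rack's left (+y) hole, and the bowl is at about (373,206).

```bash
cat > loc.py <<'E'
from h import *
im=cv2.imread("pics/top0.png");c=cams.calibration("top");cs=cams.calibration("scene")
g=onz(c,[[167.4,216.2],[156.3,229.8]],.027);j=onz(c,[[145.3,191.1],[126.5,213.3]],.024)
print("grips",g.round(4),g.mean(0).round(4));print("jaws",j.round(4),j.mean(0).round(4))
d=j.mean(0)-g.mean(0);print("dist",np.linalg.norm(d),"yaw",np.degrees(np.arctan2(d[1],d[0])))
for a,b in (((167.4,216.2),(192.4,167.2)),((156.3,229.8),(178,164.7)),((145.3,191.1),(204.6,148.6)),((126.5,213.3),(182.1,146.1))):
    print(tri(c,a,cs,b))
h=cv2.cvtColor(im,cv2.COLOR_BGR2HSV)
m=((h[...,2]>130)).astype(np.uint8);m[:150]=0;m[200:]=0;m[:,:185]=0;m[:,315:]=0
cn=max(cv2.findContours(m,0,1)[0],key=cv2.contourArea);r=cv2.minAreaRect(cn);print(r)
bx=onz(c,cv2.boxPoints(r),.036);print("rack",bx.round(4),bx.mean(0).round(4))
# bowl: fit rim red
m=(((h[...,0]<8)|(h[...,0]>170))&(h[...,1]>120)&(h[...,2]>70)).astype(np.uint8);m[:172]=0;m[245:]=0;m[:,:335]=0;m[:,410:]=0
ys,xs=np.nonzero(m);hull=cv2.convexHull(np.c_[xs,ys].astype(np.float32));e=cv2.fitEllipse(hull)
print("ell",e,onz(c,[e[0]],.078))
E
python3 loc.py
```

```text
grips [[0.4605 0.3075 0.027 ]
 [0.4236 0.3374 0.027 ]] [0.4421 0.3224 0.027 ]
jaws [[0.529  0.3692 0.024 ]
 [0.4684 0.42   0.024 ]] [0.4987 0.3946 0.024 ]
dist 0.09180545482315208 yaw 51.897975177404604
(array([0.46006713, 0.31051033, 0.01381196]), np.float64(0.0001388691729252912))
(array([0.42293764, 0.33978252, 0.01780785]), np.float64(0.000273956591726893))
(array([0.52937819, 0.37076521, 0.01843071]), np.float64(0.00038915855351443683))
(array([0.46861591, 0.42238018, 0.01647996]), np.float64(0.0008043713198096601))
((248.5892333984375, 174.39385986328125), (116.48704528808594, 30.009281158447266), 3.1798300743103027)
rack [[ 0.5418  0.246   0.036 ]
 [ 0.6231  0.2419  0.036 ]
 [ 0.605  -0.0731  0.036 ]
 [ 0.5239 -0.068   0.036 ]] [0.5735 0.0867 0.036 ]
ell ((372.30902099609375, 205.58135986328125), (58.93000793457031, 59.60346603393555), 136.57447814941406) [[ 0.48878277 -0.23298657  0.078     ]]
```

{"fn": "step_arm", "kwargs": {"plan": [{"grip": -1, "slide": [-0.007, 0, 0.013]}, {"slide": [-0.0136, 0, 0.0265], "grip": -1}, {"slide": [-0.0136, 0, 0.0265], "grip": -1}, {"slide": [-0.0136, 0, 0.0265], "grip": -1}, {"slide": [-0.0136, 0, 0.0265], "grip": -1}, {"slide": [-0.0136, 0, 0.0265], "grip": -1}, {"slide": [-0.0136, 0, 0.0265], "grip": -1}, {"slide": [-0.0136, 0, 0.0265], "grip": -1}, {"slide": [-0.0136, 0, 0.0265], "grip": -1}, {"slide": [-0.0136, 0, 0.0265], "grip": -1}, {"slide": [-0.0136, 0, 0.0265], "grip": -1}, {"slide": [-0.0136, 0, 0.0265], "grip": -1}, {"slide": [-0.007, 0, 0.013], "grip": -1}]}}

```text
schema error: expected keys grip, slide, spin
```

{"fn": "step_arm", "kwargs": {"plan": [{"grip": -1, "slide": [-0.013, 0, 0.006]}, {"slide": [-0.0264, 0, 0.0124], "grip": -1}, {"slide": [-0.0264, 0, 0.0124], "grip": -1}, {"slide": [-0.0264, 0, 0.0124], "grip": -1}, {"slide": [-0.0264, 0, 0.0124], "grip": -1}, {"slide": [-0.0264, 0, 0.0124], "grip": -1}, {"slide": [-0.0264, 0, 0.0124], "grip": -1}, {"slide": [-0.0264, 0, 0.0124], "grip": -1}, {"slide": [-0.0264, 0, 0.0124], "grip": -1}, {"slide": [-0.0264, 0, 0.0124], "grip": -1}, {"slide": [-0.0264, 0, 0.0124], "grip": -1}, {"slide": [-0.0264, 0, 0.0124], "grip": -1}, {"slide": [-0.0264, 0, 0.0124], "grip": -1}, {"slide": [-0.0264, 0, 0.0124], "grip": -1}, {"slide": [-0.013, 0, 0.006], "grip": -1}, {"grip": -1, "slide": [0, 0, 0]}, {"grip": -1, "slide": [0, 0, 0]}]}}

```text
schema error: expected keys grip, slide, spin
```

Run:
```python
from h import *
from station import get_obs
o=get_obs();print(o["ee_pos"],o["eef_rot"],o["qpos"])
c=cams.calibration("wrist");im=cams.camera("wrist");np.savez("w1.npz",**c);cv2.imwrite("pics/w1.png",im);print(c)
```

```text
[ 0.13109541 -0.53391308  0.20494849] [-1.57074371e+00  1.00759462e-03 -1.33005807e+00] [-1.39663770e+00  3.00409996e-01  1.52151335e+00 -1.49985490e-05
  1.32067817e+00 -6.65758883e-02]
{'K': array([[270.00185479,   0.        , 258.11947559],
       [  0.        , 270.00185479, 191.73016483],
       [  0.        ,   0.        ,   1.        ]]), 'T': array([[ 2.38685666e-01,  9.32676985e-01,  2.70449246e-01,
         2.08951293e-01],
       [-9.71096654e-01,  2.29432726e-01,  6.58172616e-02,
        -5.14029584e-01],
       [-6.63662581e-04, -2.78341995e-01,  9.60481803e-01,
         3.83706682e-01],
       [ 0.00000000e+00,  0.00000000e+00,  0.00000000e+00,
         1.00000000e+00]])}
```

View pics/w1.png

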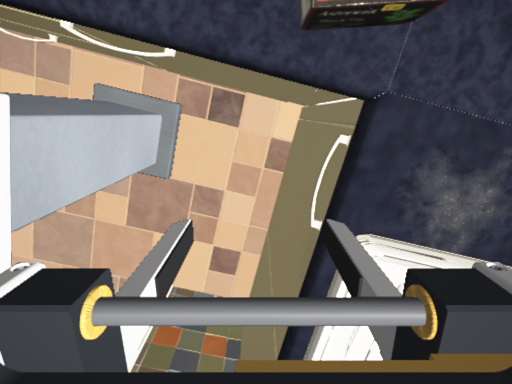

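{"fn": "step_arm", "kwargs": {"plan": [{"grip": -1, "slide": [-0.0105, 0, 0.0062], "spin": 0}, {"grip": -1, "slide": [-0.021, 0, 0.0124], "spin": 0}, {"grip": -1, "slide": [-0.021, 0, 0.0124], "spin": 0}, {"grip": -1, "slide": [-0.021, 0, 0.0124], "spin": 0}, {"grip": -1, "slide": [-0.021, 0, 0.0124], "spin": 0}, {"grip": -1, "slide": [-0.021, 0, 0.0124], "spin": 0}, {"grip": -1, "slide": [-0.021, 0, 0.0124], "spin": 0}, {"grip": -1, "slide": [-0.021, 0, 0.0124], "spin": 0}, {"grip": -1, "slide": [-0.021, 0, 0.0124], "spin": 0}, {"grip": -1, "slide": [-0.021, 0, 0.0124], "spin": 0}, {"grip": -1, "slide": [-0.0105, 0, 0.0062], "spin": 0}, {"grip": -1, "slide": [0, 0, 0], "spin": 0}]}}

```text
time_s: 1.15
ee_pos: [0.2019, -0.2994, 0.2056]
eef_rot: [-1.571, -0.0, -1.328]
force: [0.1, 0.1, 0.2]
grip_width: 0.0939
```

{"fn": "step_arm", "kwargs": {"plan": [{"grip": -1, "slide": [-0.0075, 0, 0.012], "spin": 0}, {"grip": -1, "slide": [-0.0147, 0, 0.0242], "spin": 0}, {"grip": -1, "slide": [-0.0147, 0, 0.0242], "spin": 0}, {"grip": -1, "slide": [-0.0147, 0, 0.0242], "spin": 0}, {"grip": -1, "slide": [-0.0147, 0, 0.0242], "spin": 0}, {"grip": -1, "slide": [-0.0147, 0, 0.0242], "spin": 0}, {"grip": -1, "slide": [-0.0147, 0, 0.0242], "spin": 0}, {"grip": -1, "slide": [-0.0147, 0, 0.0242], "spin": 0}, {"grip": -1, "slide": [-0.0147, 0, 0.0242], "spin": 0}, {"grip": -1, "slide": [-0.018, 0, 0.02], "spin": 0}, {"grip": -1, "slide": [-0.022, 0, 0.0157], "spin": 0}, {"grip": -1, "slide": [-0.022, 0, 0.0157], "spin": 0}, {"grip": -1, "slide": [-0.022, 0, 0.0157], "spin": 0}, {"grip": -1, "slide": [-0.022, 0, 0.0157], "spin": 0}, {"grip": -1, "slide": [-0.022, 0, 0.0157], "spin": 0}, {"grip": -1, "slide": [-0.022, 0, 0.0157], "spin": 0}, {"grip": -1, "slide": [-0.022, 0, 0.0157], "spin": 0}, {"grip": -1, "slide": [-0.01, 0, 0.007], "spin": 0}, {"grip": -1, "slide": [0, 0, 0], "spin": 0}, {"grip": -1, "slide": [0, 0, 0], "spin": 0}]}}

```text
time_s: 2.82
ee_pos: [0.4611, 0.0787, 0.205]
eef_rot: [-1.572, -0.0, -1.329]
force: [0.5, 0.5, -0.1]
grip_width: 0.0937
```

```bash
cat > snap.py <<'E'
import sys
from h import *
from station import get_obs
n=sys.argv[1]
o=get_obs();print(o["time_s"],o["ee_pos"].round(4),np.degrees(o["eef_rot"]).round(2),o["qpos"].round(3),o["grip_width"],o["force"].round(2))
c=cams.calibration("wrist");im=cams.camera("wrist");np.savez(n+".npz",**c);cv2.imwrite(f"pics/{n}.png",im)
E
python3 snap.py w2
```

```text
2.8167 [0.4611 0.0787 0.205 ] [-9.005e+01 -1.000e-02 -7.616e+01] [ 0.091  0.116  1.744 -0.     1.282  1.42 ] 0.09371820812462785 [ 0.47  0.49 -0.11]
```

View pics/w2.png

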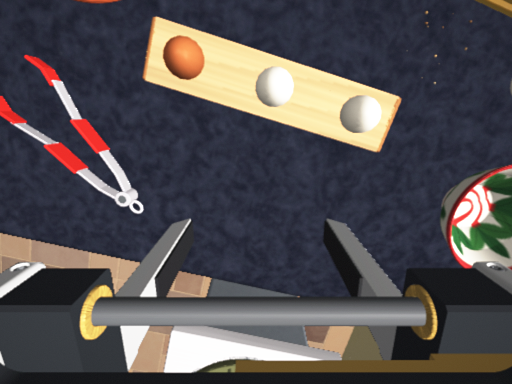

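```bash
cat > loc2.py <<'E'
from h import *
W=dict(np.load("w2.npz"));im=cv2.imread("pics/w2.png");h=cv2.cvtColor(im,cv2.COLOR_BGR2HSV)
def blobs(m,lo,rng):
    k,l,st,ce=cv2.connectedComponentsWithStats(m.astype(np.uint8));o=[]
    for i in range(1,k):
        x,y,w,hh,a=st[i]
        if a>lo and rng[0]<=x<rng[1] and rng[2]<=y<rng[3]:
            cn=max(cv2.findContours((l==i).astype(np.uint8),0,1)[0],key=len);o.append((ce[i],a,cn,st[i]))
    return o
H,S,V=cv2.split(h)
red=((H<5)|(H>174))&(S>150)&(V>80)
print("red");R={}
for ce,a,cn,st in blobs(red,60,(0,140,40,200)): print(st,ce.round(1),onz(W,[ce],.022).round(4))
print("brown")
for ce,a,cn,st in blobs((H<14)&(S>160)&(V>60),300,(140,240,20,100)):
    e=cv2.fitEllipse(cn);print(st,e,onz(W,[e[0]],.057).round(4))
print("white")
for ce,a,cn,st in blobs((S<70)&(V>110),400,(240,400,50,150)):
    e=cv2.fitEllipse(cn);print(st,e,onz(W,[e[0]],.057).round(4))
print("piv")
for ce,a,cn,st in blobs((S<60)&(V>110),20,(20,150,60,220)): print(st,ce.round(1),onz(W,[ce],.015).round(4))
print("wood")
m=((H>8)&(H<30)&(S>60)&(V>140)).astype(np.uint8);m[:, :140]=0;m[:,410:]=0;m[160:]=0
m=cv2.morphologyEx(m,cv2.MORPH_CLOSE,np.ones((5,5)));cn=max(cv2.findContours(m,0,1)[0],key=cv2.contourArea);r=cv2.minAreaRect(cn)
b=onz(W,cv2.boxPoints(r),.036);print(r,b.round(4),b.mean(0).round(4))
E
python3 loc2.py
```

```text
red
[ 24  55  37  31 381] [43.4 68.6] [[0.5269 0.3681 0.022 ]]
[  0  96  27  28 329] [  9.  112.3] [[0.4635 0.4097 0.022 ]]
[ 70 119  40  35 587] [ 89.6 134.9] [[0.4594 0.3072 0.022 ]]
[ 43 142  46  32 593] [ 65.5 156.8] [[0.4224 0.3366 0.022 ]]
brown
[ 164   36   40   43 1220] ((183.40853881835938, 57.04584884643555), (36.68304443359375, 43.77937316894531), 146.39585876464844) [[0.5769 0.1927 0.057 ]]
white
[ 256   66   85   47 1519] ((292.0791931152344, 89.30609130859375), (36.04262924194336, 95.10527038574219), 99.82884979248047) [[0.5735 0.0675 0.057 ]]
[ 340   95   51   38 1316] ((362.4737548828125, 113.76510620117188), (35.92329025268555, 46.323768615722656), 84.41504669189453) [[ 0.5675 -0.0192  0.057 ]]
piv
[ 52  80  31  39 434] [66.3 99.4] [[0.4963 0.3436 0.015 ]]
[  76  150   68   64 1348] [113.9 183.6] [[0.3978 0.2732 0.015 ]]
[ 115  219   76   78 1805] [152.8 264. ] [[0.2833 0.2029 0.015 ]]
wood
((267.6868591308594, 86.45896911621094), (261.20306396484375, 64.62175750732422), 18.083446502685547) [[ 0.5441  0.2531  0.036 ]
 [ 0.6138  0.2385  0.036 ]
 [ 0.6001 -0.0663  0.036 ]
 [ 0.5236 -0.0699  0.036 ]] [0.5704 0.0888 0.036 ]
```

{"fn": "step_arm", "kwargs": {"plan": [{"grip": -1, "slide": [-0.012, 0, 0.002], "spin": 0}, {"grip": -1, "slide": [-0.0241, 0, 0.0039], "spin": 0}, {"grip": -1, "slide": [-0.0241, 0, 0.0039], "spin": 0}, {"grip": -1, "slide": [-0.0241, 0, 0.0039], "spin": 0}, {"grip": -1, "slide": [-0.0241, 0, 0.0039], "spin": 0}, {"grip": -1, "slide": [-0.0241, 0, 0.0039], "spin": 0}, {"grip": -1, "slide": [-0.0241, 0, 0.0039], "spin": 0}, {"grip": -1, "slide": [-0.0241, 0, 0.0039], "spin": 0}, {"grip": -1, "slide": [-0.0241, 0, 0.0039], "spin": 0}, {"grip": -1, "slide": [-0.0241, 0, 0.0039], "spin": 0}, {"grip": -1, "slide": [-0.012, 0, 0.002], "spin": 0}, {"grip": -1, "slide": [0, 0, 0], "spin": -6.23}, {"grip": -1, "slide": [0, 0, 0], "spin": -6.23}, {"grip": -1, "slide": [0, 0, 0], "spin": -6.23}, {"grip": -1, "slide": [0, 0, 0], "spin": -6.23}, {"grip": -1, "slide": [0, 0, 0], "spin": -6.23}, {"grip": -1, "slide": [0, 0, 0], "spin": -6.23}, {"grip": -1, "slide": [0, 0, 0], "spin": 0}, {"grip": -1, "slide": [0, 0, 0], "spin": 0}]}}

```text
time_s: 4.45
ee_pos: [0.4419, 0.3215, 0.2056]
eef_rot: [-1.571, -0.0, -0.682]
force: [0.0, 0.5, 0.1]
grip_width: 0.094
```

```bash
python3 snap.py w3
```

```text
4.45 [0.4419 0.3215 0.2056] [-9.000e+01 -1.000e-02 -3.908e+01] [ 0.562  0.292  1.531 -0.     1.319  1.244] 0.09397305493034895 [0.04 0.53 0.15]
```

View pics/w3.png

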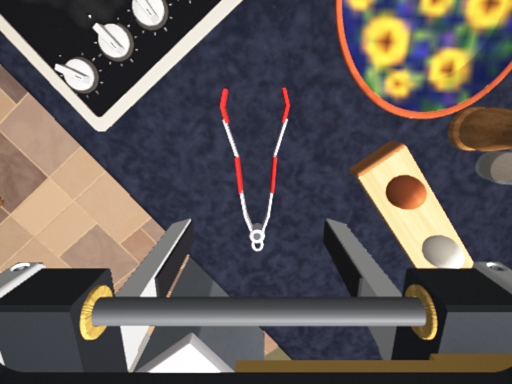

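The tongs are upright in the view: jaws at about (225,100) and (287,100), grips at (239,175) and (274,175), pivot at (257,240). The yaw is nearly right.

Run:
```python
from h import *
W=dict(np.load("w3.npz"));im=cv2.imread("pics/w3.png");H,S,V=cv2.split(cv2.cvtColor(im,cv2.COLOR_BGR2HSV))
m=(((H<5)|(H>174))&(S>150)&(V>80)).astype(np.uint8);m[:,:200]=0;m[:,310:]=0;m[:80]=0;m[210:]=0
k,_,st,ce=cv2.connectedComponentsWithStats(m);P=[]
for i in range(1,k):
    if st[i,4]>60: p=onz(W,[ce[i]],.024)[0];P.append(p);print(st[i],ce[i].round(1),p.round(4))
j=(P[0]+P[1])/2;g=(P[2]+P[3])/2;d=j-g
print(g,j,np.linalg.norm(d),np.degrees(np.arctan2(d[1],d[0])))
pv=onz(W,[[257,237]],.02)[0];d=j-pv;print(pv,np.degrees(np.arctan2(d[1],d[0])),np.linalg.norm(d))
e=P[1]-P[0];print(np.degrees(np.arctan2(e[1],e[0]))+90)
```

```text
[281  87   9  36 170] [285.2 104.1] [0.5259 0.3725 0.024 ]
[220  88  10  35 197] [224.  104.7] [0.4651 0.4209 0.024 ]
[234 157   9  37 192] [238.5 174.1] [0.4212 0.3404 0.024 ]
[270 157   7  36 166] [273.1 174.2] [0.4577 0.3105 0.024 ]
[0.43944799 0.32548463 0.024     ] [0.49549587 0.3966713  0.024     ] 0.09060301697983944 51.785347418122456
[0.38030823 0.25021419 0.02      ] 51.815161708869255 0.18637026617409772
231.48780559101755
```

{"fn": "step_arm", "kwargs": {"plan": [{"grip": -1, "slide": [-0.002, 0.01, 0.001], "spin": -0.7}, {"grip": -1, "slide": [0, 0.025, 0], "spin": 0}, {"grip": -1, "slide": [0, 0.025, 0], "spin": 0}, {"grip": -1, "slide": [0, 0.025, 0], "spin": 0}, {"grip": -1, "slide": [0, 0.025, 0], "spin": 0}, {"grip": -1, "slide": [0, 0.025, 0], "spin": 0}, {"grip": -1, "slide": [0, 0.025, 0], "spin": 0}, {"grip": -1, "slide": [0, 0.015, 0], "spin": 0}, {"grip": -1, "slide": [0, 0.01, 0], "spin": 0}, {"grip": -1, "slide": [0, 0.01, 0], "spin": 0}, {"grip": -1, "slide": [0, 0.005, 0], "spin": 0}, {"grip": -1, "slide": [0, 0.0015, 0], "spin": 0}, {"grip": -1, "slide": [0, 0, 0], "spin": 0}, {"grip": -1, "slide": [0, 0, 0], "spin": 0}], "force": 10}}

```text
time_s: 5.67
ee_pos: [0.4408, 0.3248, 0.0046]
eef_rot: [-1.57, -0.0, -0.666]
force: [0.9, 0.5, 0.6]
grip_width: 0.0938
```

```bash
python3 snap.py w4
```

```text
5.6667 [0.4408 0.3248 0.0046] [-8.994e+01 -2.000e-02 -3.813e+01] [ 0.568  0.544  1.693 -0.     0.903  1.234] 0.09379090412932663 [0.93 0.54 0.58]
```

View pics/w4.png

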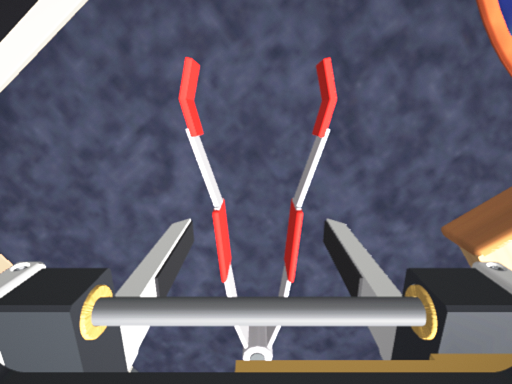

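{"fn": "step_arm", "kwargs": {"plan": [{"grip": -1, "slide": [0, 0.0015, 0], "spin": 0}, {"grip": -0.5, "slide": [0, 0, 0], "spin": 0}, {"grip": -0.3, "slide": [0, 0, 0], "spin": 0}, {"grip": -0.2, "slide": [0, 0, 0], "spin": 0}, {"grip": -0.12, "slide": [0, 0, 0], "spin": 0}, {"grip": -0.08, "slide": [0, 0, 0], "spin": 0}, {"grip": -0.04, "slide": [0, 0, 0], "spin": 0}, {"grip": 0.0, "slide": [0, 0, 0], "spin": 0}, {"grip": 0.0, "slide": [0, 0, 0], "spin": 0}, {"grip": 0.0, "slide": [0, 0, 0], "spin": 0}, {"grip": 0.0, "slide": [0, 0, 0], "spin": 0}, {"grip": 0.0, "slide": [0, 0, 0], "spin": 0}], "force": 10}}

```text
time_s: 6.72
ee_pos: [0.4405, 0.3246, 0.0025]
eef_rot: [-1.571, 0.0, -0.665]
force: [-0.6, -0.5, 0.7]
grip_width: 0.0472
```

```bash
python3 snap.py w5
```

```text
6.7167 [0.4405 0.3246 0.0025] [-90.     0.   -38.12] [0.568 0.548 1.694 0.    0.9   1.234] 0.0471819990546243 [-0.56 -0.51  0.68]
```

View pics/w5.png

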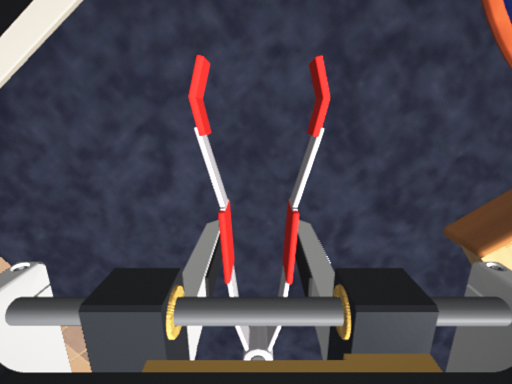

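```bash
cat > jaw.py <<'E'
import sys
from h import *
from station import get_obs
# jaw midpoint in tool frame, from wrist picture n with tool at ee (pos, yaw); zt=height of jaw tops
n,zt=sys.argv[1],float(sys.argv[2])
o=get_obs();W=dict(np.load(n+".npz"));im=cv2.imread(f"pics/{n}.png");H,S,V=cv2.split(cv2.cvtColor(im,cv2.COLOR_BGR2HSV))
m=(((H<5)|(H>174))&(S>150)&(V>80)).astype(np.uint8);m[:,:150]=0;m[:,370:]=0;m[300:]=0
k,_,st,ce=cv2.connectedComponentsWithStats(m);y=o["eef_rot"][2]
for i in range(1,k):
    if st[i,4]>150:
        p=onz(W,[ce[i]],zt)[0]-o["ee_pos"]
        print(st[i],"tool x",(p[0]*np.cos(y)+p[1]*np.sin(y)).round(4),"tool z",(-p[0]*np.sin(y)+p[1]*np.cos(y)).round(4))
E
python3 jaw.py w5 .023
```

```text
[ 188   54   23   82 1157] tool x -0.0337 tool z 0.0913
[ 307   55   24   82 1132] tool x 0.0323 tool z 0.091
[218 200  17  84 855] tool x -0.0217 tool z 0.0014
[283 202  17  83 857] tool x 0.0196 tool z 0.0005
```

{"fn": "step_arm", "kwargs": {"plan": [{"grip": 0, "slide": [0, -0.003, 0], "spin": 0}, {"grip": 0, "slide": [0, -0.005, 0], "spin": 0}, {"grip": 0, "slide": [0, -0.01, 0], "spin": 0}, {"grip": 0, "slide": [0, -0.02, 0], "spin": 0}, {"grip": 0, "slide": [0, -0.02, 0], "spin": 0}, {"grip": 0, "slide": [0, -0.02, 0], "spin": 0}, {"grip": 0, "slide": [0, -0.02, 0], "spin": 0}, {"grip": 0, "slide": [0, -0.02, 0], "spin": 0}, {"grip": 0, "slide": [0, -0.02, 0], "spin": 0}, {"grip": 0, "slide": [0, -0.01, 0], "spin": 0}, {"grip": 0, "slide": [0, 0, 0], "spin": 0}, {"grip": 0, "slide": [0, 0, 0], "spin": 0}]}}

```text
time_s: 7.77
ee_pos: [0.4404, 0.3246, 0.1504]
eef_rot: [-1.57, -0.0, -0.665]
force: [0.0, -0.5, -1.5]
grip_width: 0.047
```

```bash
python3 snap.py w6; python3 jaw.py w6 .169
```

```text
7.7667 [0.4404 0.3246 0.1504] [-8.998e+01 -1.000e-02 -3.813e+01] [0.568 0.344 1.596 0.    1.201 1.234] 0.04702949023162278 [ 0.03 -0.47 -1.49]
[ 188   54   23   82 1163] tool x -0.034 tool z 0.0917
[ 307   55   24   82 1122] tool x 0.0328 tool z 0.0915
[218 200  17  84 855] tool x -0.0218 tool z 0.0008
[283 202  17  83 855] tool x 0.0199 tool z -0.0001
```

View pics/w6.png

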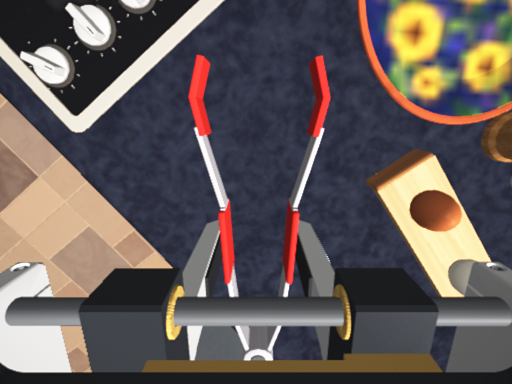

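{"fn": "step_arm", "kwargs": {"plan": [{"grip": 0, "slide": [0, 0, 0], "spin": 3.44}, {"grip": 0, "slide": [0, 0, 0], "spin": 6.88}, {"grip": 0, "slide": [0, 0, 0], "spin": 6.88}, {"grip": 0, "slide": [0, 0, 0], "spin": 6.88}, {"grip": 0, "slide": [0, 0, 0], "spin": 6.88}, {"grip": 0, "slide": [0, 0, 0], "spin": 6.88}, {"grip": 0, "slide": [0, 0, 0], "spin": 6.88}, {"grip": 0, "slide": [0, 0, 0], "spin": 6.88}, {"grip": 0, "slide": [0, 0, 0], "spin": 3.44}, {"grip": 0, "slide": [0.015, 0, 0.0064], "spin": 0}, {"grip": 0, "slide": [0.022, 0, 0.0092], "spin": 0}, {"grip": 0, "slide": [0.022, 0, 0.0092], "spin": 0}, {"grip": 0, "slide": [0.022, 0, 0.0092], "spin": 0}, {"grip": 0, "slide": [0.022, 0, 0.0092], "spin": 0}, {"grip": 0, "slide": [0.014, 0, 0.0062], "spin": 0}, {"grip": 0, "slide": [0.007, 0, 0.003], "spin": 0}, {"grip": 0, "slide": [0, 0, 0], "spin": 0}, {"grip": 0, "slide": [0, 0, 0], "spin": 0}]}}

```text
time_s: 9.32
ee_pos: [0.4856, 0.1981, 0.1498]
eef_rot: [-1.572, -0.0, -1.626]
force: [0.9, 0.2, -0.6]
grip_width: 0.0476
```

```bash
python3 snap.py w7; python3 jaw.py w7 .169; python3 -c "
from h import *
W=dict(np.load('w7.npz'));print(proj(W,[[.577,.193,.057],[.577,.193,.085]]))
cv2.imwrite('pics/s7.png',cams.camera('scene'))"
```

```text
9.3167 [0.4856 0.1981 0.1498] [-9.006e+01 -1.000e-02 -9.319e+01] [0.317 0.297 1.659 0.    1.186 1.944] 0.04760775575079171 [ 0.87  0.24 -0.59]
[ 188   54   24   82 1167] tool x -0.0329 tool z 0.0906
[308  55  21  82 969] tool x 0.0335 tool z 0.0905
[218 200  17  84 853] tool x -0.0208 tool z -0.0001
[283 202  17  83 843] tool x 0.0208 tool z -0.001
[[258.70051906 100.92785054]
 [258.79398129  99.49958268]]
```

View pics/w7.png

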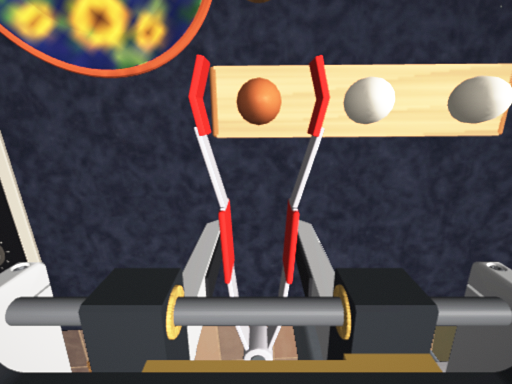

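View pics/s7.png

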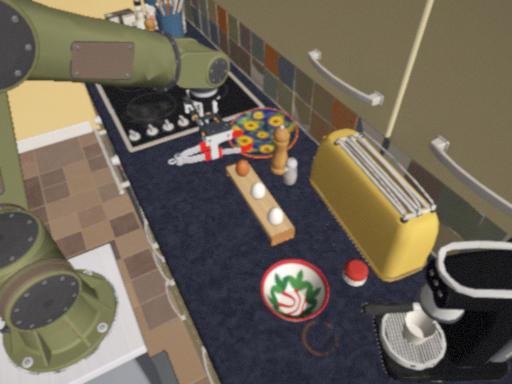

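Egg at (259,101) matches my prediction within 1 px, and it is centred between the jaws at (200,96) and (318,96). Descending.

{"fn": "step_arm", "kwargs": {"plan": [{"grip": 0, "slide": [0, 0.01, 0], "spin": 0}, {"grip": 0, "slide": [0, 0.015, 0], "spin": 0}, {"grip": 0, "slide": [0, 0.015, 0], "spin": 0}, {"grip": 0, "slide": [0, 0.015, 0], "spin": 0}, {"grip": 0, "slide": [0, 0.015, 0], "spin": 0}, {"grip": 0, "slide": [0, 0.013, 0], "spin": 0}, {"grip": 0, "slide": [0, 0.01, 0], "spin": 0}, {"grip": 0, "slide": [0, 0.008, 0], "spin": 0}, {"grip": 0, "slide": [0, 0.005, 0], "spin": 0}, {"grip": 0, "slide": [0, 0.002, 0], "spin": 0}, {"grip": 0, "slide": [0, 0, 0], "spin": 0}, {"grip": 0, "slide": [0, 0, 0], "spin": 0}, {"grip": 0, "slide": [0, 0, 0], "spin": 0}]}}

```text
time_s: 10.5
ee_pos: [0.4863, 0.198, 0.043]
eef_rot: [-1.57, 0.0, -1.626]
force: [0.7, -0.3, -1.2]
grip_width: 0.0467
```

```bash
python3 snap.py w8; python3 jaw.py w8 .0635; python3 -c "
from h import *
W=dict(np.load('w8.npz'));print(proj(W,[[.577,.193,.052]]))"
```

```text
10.5 [0.4863 0.198  0.043 ] [-8.995e+01  2.000e-02 -9.316e+01] [0.317 0.441 1.743 0.    0.956 1.943] 0.046714956226535896 [ 0.67 -0.32 -1.19]
[189  55  21  81 987] tool x -0.0332 tool z 0.0902
[308  56  21  81 939] tool x 0.0329 tool z 0.0898
[218 200  17  84 856] tool x -0.021 tool z 0.0005
[283 202  17  82 837] tool x 0.0203 tool z -0.0004
[[259.10014196  94.59504595]]
```

View pics/w8.png

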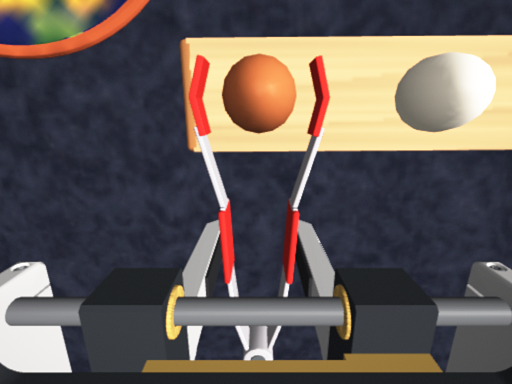

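{"fn": "step_arm", "kwargs": {"plan": [{"grip": 0, "slide": [0, 0.002, 0], "spin": 0}, {"grip": 0, "slide": [0, 0, 0], "spin": 0}, {"grip": 0.05, "slide": [0, 0, 0], "spin": 0}, {"grip": 0.1, "slide": [0, 0, 0], "spin": 0}, {"grip": 0.15, "slide": [0, 0, 0], "spin": 0}, {"grip": 0.2, "slide": [0, 0, 0], "spin": 0}, {"grip": 0.24, "slide": [0, 0, 0], "spin": 0}, {"grip": 0.28, "slide": [0, 0, 0], "spin": 0}, {"grip": 0.32, "slide": [0, 0, 0], "spin": 0}, {"grip": 0.36, "slide": [0, 0, 0], "spin": 0}, {"grip": 0.4, "slide": [0, 0, 0], "spin": 0}, {"grip": 0.5, "slide": [0, 0, 0], "spin": 0}, {"grip": 0.6, "slide": [0, 0, 0], "spin": 0}, {"grip": 0.6, "slide": [0, 0, 0], "spin": 0}, {"grip": 0.6, "slide": [0, 0, 0], "spin": 0}, {"grip": 0.6, "slide": [0, 0, 0], "spin": 0}], "force": 25}}

```text
time_s: 11.88
ee_pos: [0.4859, 0.1979, 0.0404]
eef_rot: [-1.571, -0.0, -1.626]
force: [0.1, 1.6, -1.7]
grip_width: 0.0348
```

```bash
python3 snap.py w9; python3 jaw.py w9 .062
```

```text
11.8833 [0.4859 0.1979 0.0404] [-90.    -0.   -93.16] [0.317 0.445 1.745 0.    0.952 1.943] 0.03475977086229118 [ 0.14  1.61 -1.67]
[210  55  21  80 818] tool x -0.0221 tool z 0.0904
[289  55  20  81 750] tool x 0.0219 tool z 0.0899
[230 202  11  82 650] tool x -0.0155 tool z -0.0001
[277 205  11  79 661] tool x 0.0149 tool z -0.001
```

View pics/w9.png

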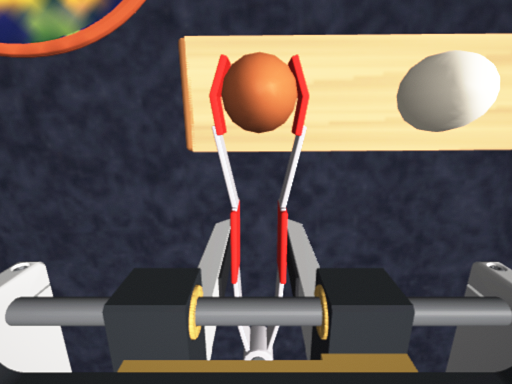

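{"fn": "step_arm", "kwargs": {"plan": [{"grip": 0.6, "slide": [0, 0, 0], "spin": 0}, {"grip": 0.6, "slide": [0, 0, 0], "spin": 0}, {"grip": 0.6, "slide": [0, 0, 0], "spin": 0}, {"grip": 0.6, "slide": [0, 0, 0], "spin": 0}], "force": 28}}

```text
time_s: 12.27
ee_pos: [0.4859, 0.1979, 0.0404]
eef_rot: [-1.571, 0.0, -1.626]
force: [1.4, 0.7, -0.6]
grip_width: 0.0346
```

{"fn": "step_arm", "kwargs": {"plan": [{"grip": 0.6, "slide": [0, -0.002, 0], "spin": 0}, {"grip": 0.6, "slide": [0, -0.003, 0], "spin": 0}, {"grip": 0.6, "slide": [0, -0.005, 0], "spin": 0}, {"grip": 0.6, "slide": [0, -0.005, 0], "spin": 0}, {"grip": 0.6, "slide": [0, -0.005, 0], "spin": 0}, {"grip": 0.6, "slide": [0, -0.005, 0], "spin": 0}, {"grip": 0.6, "slide": [0, -0.005, 0], "spin": 0}, {"grip": 0.6, "slide": [0, 0, 0], "spin": 0}, {"grip": 0.6, "slide": [0, 0, 0], "spin": 0}]}}

```text
time_s: 13.02
ee_pos: [0.4861, 0.198, 0.0707]
eef_rot: [-1.57, 0.0, -1.626]
force: [-1.1, 0.7, -1.9]
grip_width: 0.0345
```

```bash
python3 snap.py w10; python3 -c "
from h import *
s=cams.camera('scene');cv2.imwrite('pics/s10.png',cv2.resize(s[110:250,160:320],None,fx=4,fy=4,interpolation=2))"
```

```text
13.0167 [0.4861 0.198  0.0707] [-8.997e+01  1.000e-02 -9.316e+01] [0.317 0.399 1.727 0.    1.015 1.943] 0.03446979159853367 [-1.1   0.68 -1.86]
```

View pics/w10.png

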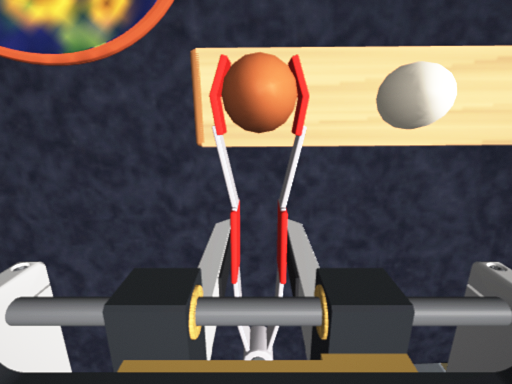

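View pics/s10.png

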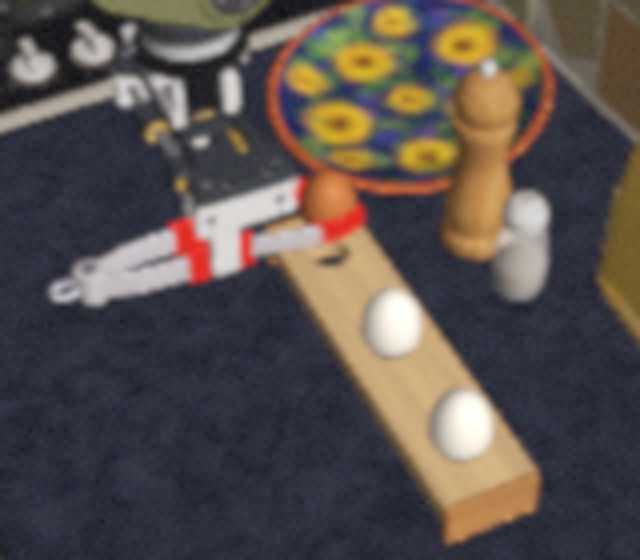

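{"fn": "step_arm", "kwargs": {"plan": [{"grip": 0.6, "slide": [0, -0.005, 0], "spin": 0}, {"grip": 0.6, "slide": [0, -0.01, 0], "spin": 0}, {"grip": 0.6, "slide": [0, -0.015, 0], "spin": 0}, {"grip": 0.6, "slide": [0, -0.015, 0], "spin": 0}, {"grip": 0.6, "slide": [0, -0.015, 0], "spin": 0}, {"grip": 0.6, "slide": [0, -0.015, 0], "spin": 0}, {"grip": 0.6, "slide": [0, -0.01, 0], "spin": 0}, {"grip": 0.6, "slide": [0, -0.005, 0], "spin": 0}, {"grip": 0.6, "slide": [0, 0, 0], "spin": 1.8}, {"grip": 0.6, "slide": [0, 0, 0], "spin": 3}, {"grip": 0.6, "slide": [0, 0, 0], "spin": 4}, {"grip": 0.6, "slide": [0, 0, 0], "spin": 4}, {"grip": 0.6, "slide": [0, 0, 0], "spin": 4}, {"grip": 0.6, "slide": [0, 0, 0], "spin": 3}, {"grip": 0.6, "slide": [0, 0, 0], "spin": 2}, {"grip": 0.6, "slide": [0, 0, 0], "spin": 0}]}}

```text
time_s: 14.45
ee_pos: [0.4858, 0.1978, 0.1602]
eef_rot: [-1.571, -0.0, -2.008]
force: [0.6, -0.8, -2.3]
grip_width: 0.0347
```

{"fn": "step_arm", "kwargs": {"plan": [{"grip": 0.6, "slide": [0.005, 0, 0.0012], "spin": 0}, {"grip": 0.6, "slide": [0.011, 0, 0.0027], "spin": 0}, {"grip": 0.6, "slide": [0.0165, 0, 0.004], "spin": 0}, {"grip": 0.6, "slide": [0.0165, 0, 0.004], "spin": 0}, {"grip": 0.6, "slide": [0.0165, 0, 0.004], "spin": 0}, {"grip": 0.6, "slide": [0.0165, 0, 0.004], "spin": 0}, {"grip": 0.6, "slide": [0.0165, 0, 0.004], "spin": 0}, {"grip": 0.6, "slide": [0.0165, 0, 0.004], "spin": 0}, {"grip": 0.6, "slide": [0.0165, 0, 0.004], "spin": 0}, {"grip": 0.6, "slide": [0.0165, 0, 0.004], "spin": 0}, {"grip": 0.6, "slide": [0.0165, 0, 0.004], "spin": 0}, {"grip": 0.6, "slide": [0.0165, 0, 0.004], "spin": 0}, {"grip": 0.6, "slide": [0.0165, 0, 0.004], "spin": 0}, {"grip": 0.6, "slide": [0.0165, 0, 0.004], "spin": 0}, {"grip": 0.6, "slide": [0.0165, 0, 0.004], "spin": 0}, {"grip": 0.6, "slide": [0.0165, 0, 0.004], "spin": 0}, {"grip": 0.6, "slide": [0.011, 0, 0.0027], "spin": 0}, {"grip": 0.6, "slide": [0.005, 0, 0.0012], "spin": 0}]}}

```text
time_s: 15.95
ee_pos: [0.432, -0.0691, 0.1605]
eef_rot: [-1.571, -0.0, -2.007]
force: [0.4, 0.2, -1.0]
grip_width: 0.0348
```

```bash
python3 snap.py w11; python3 -c "
from h import *
s=cams.camera('scene');cv2.imwrite('pics/s11.png',s)
c=cams.calibration('scene')
H,S,V=cv2.split(cv2.cvtColor(cv2.imread('pics/scene0.png'),cv2.COLOR_BGR2HSV))
m=((H<8)|(H>170))&(S>120)&(V>70);ys,xs=np.nonzero(m[255:325,255:335]);e=cv2.fitEllipse(cv2.convexHull(np.c_[xs+255,ys+255].astype(np.float32)));print(e,onz(c,[e[0]],.078))"
```

```text
15.95 [ 0.432  -0.0691  0.1605] [-9.00e+01 -1.00e-02 -1.15e+02] [-0.242  0.094  1.878 -0.     1.17   1.765] 0.03476807360807737 [ 0.41  0.18 -0.99]
((294.3268127441406, 289.36895751953125), (61.77751159667969, 70.51737976074219), 107.50178527832031) [[ 0.48538915 -0.23850847  0.078     ]]
```

View pics/w11.png

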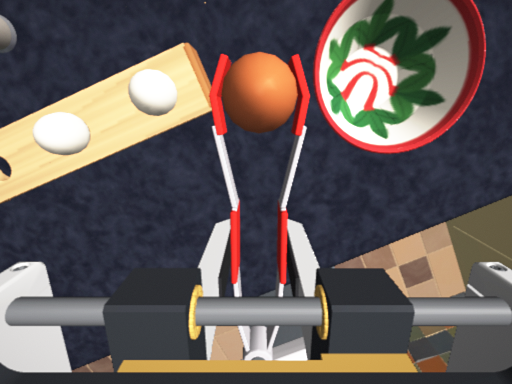

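{"fn": "step_arm", "kwargs": {"plan": [{"grip": 0.6, "slide": [0.005, 0, 0.0012], "spin": 0}, {"grip": 0.6, "slide": [0.011, 0, 0.0026], "spin": 0}, {"grip": 0.6, "slide": [0.016, 0, 0.0038], "spin": 0}, {"grip": 0.6, "slide": [0.016, 0, 0.0038], "spin": 0}, {"grip": 0.6, "slide": [0.016, 0, 0.0038], "spin": 0}, {"grip": 0.6, "slide": [0.016, 0, 0.0038], "spin": 0}, {"grip": 0.6, "slide": [0.016, 0, 0.0038], "spin": 0}, {"grip": 0.6, "slide": [0.016, 0, 0.0038], "spin": 0}, {"grip": 0.6, "slide": [0.01, 0, 0.0024], "spin": 0}, {"grip": 0.6, "slide": [0.006, 0, 0.0012], "spin": 0}, {"grip": 0.6, "slide": [0, 0, 0], "spin": 0}, {"grip": 0.6, "slide": [0, 0, 0], "spin": 0}]}}

```text
time_s: 17.05
ee_pos: [0.4062, -0.1959, 0.1604]
eef_rot: [-1.571, 0.0, -2.006]
force: [0.7, -0.7, -1.0]
grip_width: 0.0347
```

```bash
python3 snap.py w12; python3 -c "
from h import *
from station import get_obs
cv2.imwrite('pics/s12.png',cams.camera('scene'));cv2.imwrite('pics/t12.png',cams.camera('top'))
W=dict(np.load('w12.npz'));H,S,V=cv2.split(cv2.cvtColor(cv2.imread('pics/w12.png'),cv2.COLOR_BGR2HSV))
m=(H<14)&(S>150)&(V>60);m[:,:225]=0;m[:,293:]=0;m[145:]=0
ys,xs=np.nonzero(m);print('egg px',xs.mean(),ys.mean(),onz(W,[[xs.mean(),ys.mean()]],.175))
o=get_obs();y=o['eef_rot'][2]+np.pi/2;print('jaws',o['ee_pos']+.0905*np.array([np.cos(y),np.sin(y),0])+[0,0,.0125])
"
```

```text
17.05 [ 0.4062 -0.1959  0.1604] [-9.0010e+01  1.0000e-02 -1.1496e+02] [-0.531  0.125  1.844  0.     1.173  1.476] 0.034687513943589925 [ 0.71 -0.66 -0.96]
egg px 256.4384066313608 89.59129633893622 [[ 0.49103378 -0.23415354  0.175     ]]
jaws [ 0.48841062 -0.23374039  0.17296837]
```

View pics/w12.png

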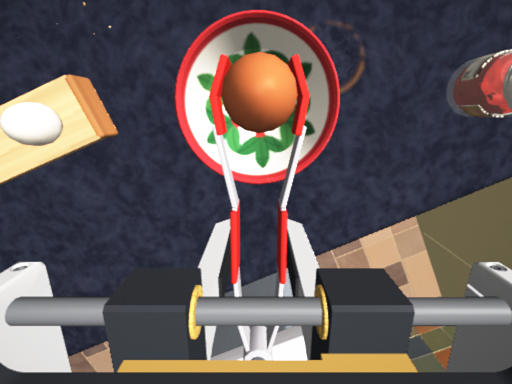

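View pics/s12.png

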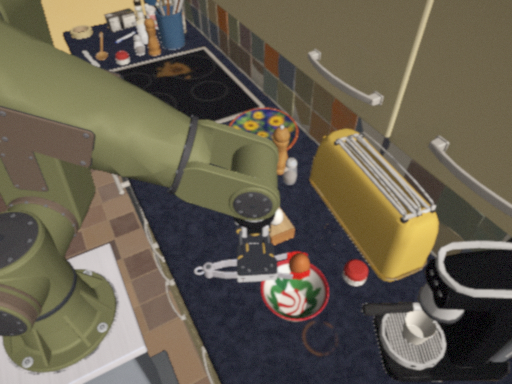

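View pics/t12.png

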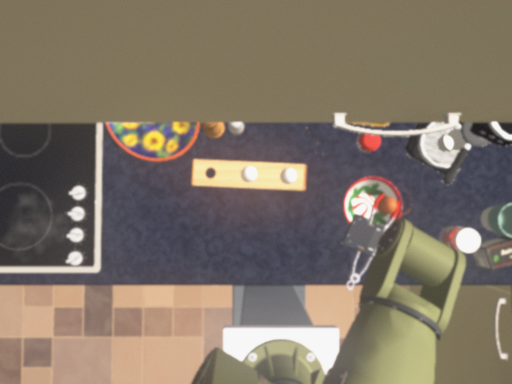

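```bash
python3 -c "
from h import *
W=dict(np.load('w12.npz'));H,S,V=cv2.split(cv2.cvtColor(cv2.imread('pics/w12.png'),cv2.COLOR_BGR2HSV))
m=((H<8)|(H>172))&(S>140)&(V>80);m[:,:170]=0;m[:,345:]=0;m[190:]=0
ys,xs=np.nonzero(m);hu=cv2.convexHull(np.c_[xs,ys].astype(np.float32))
e=cv2.fitEllipse(hu);print(e,onz(W,[e[0]],.078));P=onz(W,hu[:,0],.078)[:,:2].astype(np.float32);print(cv2.minEnclosingCircle(P))
"
```

```text
((256.98388671875, 96.41460418701172), (165.66412353515625, 174.5146942138672), 178.40225219726562) [[ 0.49276546 -0.23492943  0.078     ]]
((0.48683083057403564, -0.23219794034957886), 0.07619614154100418)
```

The bowl centre from the rim is about (0.487, -0.232) and the egg is at (0.488, -0.234). I'll lower a little, let it settle and check.

{"fn": "step_arm", "kwargs": {"plan": [{"grip": 0.6, "slide": [0, 0.003, 0], "spin": 0}, {"grip": 0.6, "slide": [0, 0.005, 0], "spin": 0}, {"grip": 0.6, "slide": [0, 0.005, 0], "spin": 0}, {"grip": 0.6, "slide": [0, 0.002, 0], "spin": 0}, {"grip": 0.6, "slide": [0, 0, 0], "spin": 0}, {"grip": 0.6, "slide": [0, 0, 0], "spin": 0}, {"grip": 0.6, "slide": [0, 0, 0], "spin": 0}, {"grip": 0.6, "slide": [0, 0, 0], "spin": 0}, {"grip": 0.6, "slide": [0, 0, 0], "spin": 0}, {"grip": 0.6, "slide": [0, 0, 0], "spin": 0}, {"grip": 0.6, "slide": [0, 0, 0], "spin": 0}, {"grip": 0.6, "slide": [0, 0, 0], "spin": 0}, {"grip": 0.6, "slide": [0, 0, 0], "spin": 0}, {"grip": 0.6, "slide": [0, 0, 0], "spin": 0}]}}

```text
time_s: 18.37
ee_pos: [0.4061, -0.1962, 0.1454]
eef_rot: [-1.571, -0.0, -2.006]
force: [-0.6, 0.2, -2.5]
grip_width: 0.0344
```

```bash
python3 snap.py w13; python3 -c "
from h import *
s=cams.camera('scene');cv2.imwrite('pics/s13.png',cv2.resize(s[200:340,190:350],None,fx=4,fy=4,interpolation=2))"
```

```text
18.3667 [ 0.4061 -0.1962  0.1454] [ -90.     -0.   -114.96] [-0.531  0.143  1.861 -0.     1.138  1.475] 0.03444332702126025 [-0.63  0.22 -2.5 ]
```

View pics/w13.png

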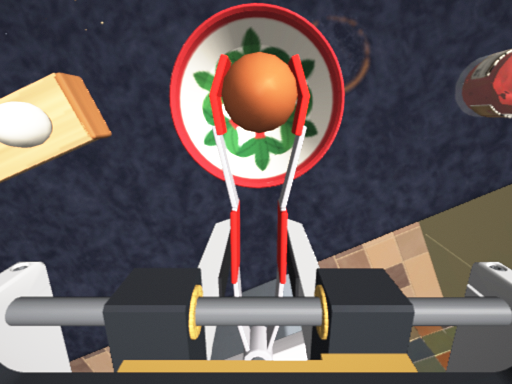

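View pics/s13.png

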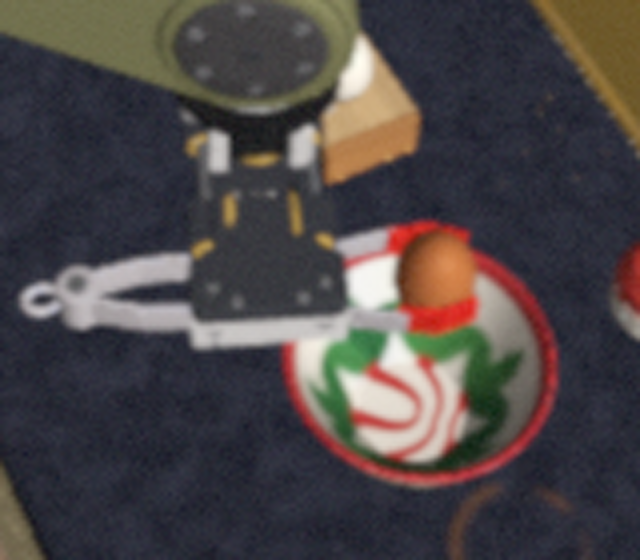

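The egg is held steady at (259,92) in the wrist view, inside the rim, with its underside at about z = 0.135 m against the 0.08 m rim.

```bash
python3 -c "
from station import hand_in
print(hand_in())"
```

```text
the job is handed in; nothing more can be done
None
```

I picked up the tongs by their red grips, closed them on the brown egg with the grip set to 28 N, and lifted it straight out of the rack. I handed in at about 18.5 s with the egg still held over the bowl.

- **Egg position:** in the last checks it had not shifted in the jaws since the lift. Its centre was about (0.488, -0.234), within roughly 2 mm of the bowl centre I measured from the rim.
- **Clearance:** the egg's underside is about 55 mm above the rim. This comes from the arm pose, not from a direct measurement.
- **Everything else:** the white eggs, bowl and rack looked unmoved in the pictures, and the wrist force readings I took stayed at a few newtons.
- **Disagreements between checks:**
  - The estimates of the bowl centre differed by up to about 7 mm.
  - The grip width on the egg read 34.5 mm, against about 33 mm expected.
  - My first two move calls were refused for leaving out "spin"; nothing moved.

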